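# Shut down and park the wax-fusing lamp

### The job

The fusing lamp is finished for today: turn the handle of its isolator all the way to off, and then swing the lockout hasp beside it fully out. After that, raise the lamp on its stand by exactly one notch, letting it down gently until its pawl rests in that notch, and let go; leave everything else on the table where it is.

Things in the scene. Friction and masses are not known exactly. Their poses are not given: they have to be found in the camera images.
- stand: Fixed lamp stand. Origin on the table straight below the middle of the lift bar; x points from the bar to the column (away from the robot at yaw 0), z up. Wooden base x -30 to 285, y -90 to 90, 18 mm high; square wooden column 34 mm wide, axis at x = 85 mm; steel rack with four notches 45 mm apart on its +y side. The lamp (reflector 120 mm across) hangs at x = 225 mm, above a painted panel fixed on the base.
- control_box (a point): Middle of the underside of the grey control box on top of the column, 385 mm above the table. The box (x 135, y 80, z 60 mm; in the stand's frame x -20 to 115, y -40 to 40) overhangs the lift bar, so the bar cannot be reached from straight above: come from the bar's -x side, tool tilted 30 to 45 degrees, fingertips pointing down and toward the column.
- lift_bar (a point): Middle of the carriage's lift bar: round steel bar 18 mm thick, 150 mm long along the stand's y, joined to the carriage by a strut (10 mm wide, 14 mm high) at y = +-67 mm; 46 mm free between bar and carriage (which spans 40 mm below to 40 mm above the bar). Axes as the stand's. 120 mm above the table at slide value 0. Starts resting in the second notch.
- lamp_slide (a joint): Height of the lamp carriage in m, growing upward; the notches hold it at about 0, 0.045, 0.090 and 0.135. It weighs 0.5 to 1 kg. On the way up the spring pawl clicks over each tooth by itself, adding 1 to 3 N; it drops in once the carriage is about 6 mm above a notch, which can then be let down onto it. Unheld between notches it falls to the notch below. It does not come down again past a notch.
- iso_handle (a joint): Angle in rad of the isolator's rotary handle about the normal of the sloping face, growing anticlockwise as seen looking at the face: about 0 to 0.15 is on (grip bar running up the slope), 1.4 is off, at the stop (grip bar across the slope). Stays where it is left; friction about 0.12 N m.
- handle_grip (a point): On the handle's axis, 52 mm out from the sloping face, at the height to grip. Black grip bar 84 mm long, 16 mm thick, 40 mm high (26 to 66 mm out from the face); below it a disc of radius 32 mm. x runs along the bar (turns with it), z is the outward normal of the face, which leans 25 degrees from vertical toward the console's -x (the robot).
- hasp_post (a point): Round steel post on the free end of the lockout hasp, 16 mm thick, 9 to 50 mm out from the sloping face; this point is on its axis 36 mm out. The hasp is a flat steel tab 98 x 26 x 5 mm lying against the face, right of the handle as the robot sees it. x points along the tab from pivot to post, z is the outward normal of the face.
- hasp_pivot (a point): On the hasp's pivot axis, at the same distance from the face as hasp_post and 75 mm from it. Fixed on the console: x points up the slope (the tab lies along it when folded in), y to the left across the slope, z is the outward normal of the face and the pivot axis.
- hasp (a joint): Angle of the hasp in rad: about 0 to 0.15 folded in (tab up the slope), growing clockwise as seen looking at the face, 1.5 is fully out at its stop, the tab sticking out past the console's right edge. Stays where it is left; friction about 0.05 N m.
- isolator: Fixed grey isolator console. Origin on the table under its centre; 200 mm along x, 170 mm along y; its top slopes 25 degrees, 60 mm high at the front (-x) edge and 153 mm at the back. Handle and hasp stand on the slope.
- scraper: Loop scraper with wooden handle, 145 mm long, 25 mm high, lying on the stand's +y side; origin under its handle. Leave alone.
- wax_block: Block of wax 80 x 55 x 40 mm close to the console's left (+y) side; origin under its centre. Leave alone.
- tape: Roll of tape, 104 mm across, 36 mm high; origin under its centre. Leave alone.
- mug: White mug, 84 mm across, 100 mm high; origin under its centre. Leave alone.
- flat_brush: Brush lying on the table right of the robot; origin under its middle. Leave alone.
- torch: Small hand torch standing upright, 180 mm high, 72 mm foot; origin under its foot. Leave alone.
- gas_can: Gas can, 66 mm across, 170 mm high; origin under its centre. Leave alone.

How it is judged (in metres and radians):
On the way, in this order (a step that is already met when the one before it is completed fails the run):
1. the isolator handle is turned to off (value of joint iso_handle above 1.28 rad), for 0.2 s.
2. the lockout hasp is swung fully out, with the isolator still off (value of joint iso_handle above 1.28 rad and value of joint hasp above 1.3 rad), for 0.2 s.
3. the lamp carriage is raised to the next notch (all of step 2 and distance of lift_bar from where it was at the start of the episode above 0.04 m), for 0.2 s.
At the end, for the whole second after the job is handed in: The isolator handle is off (past 1.28 rad), the hasp is out (past 1.3 rad), and the lamp carriage hangs at rest on its pawl, 40 to 52 mm (one notch) above where it started (all of step 3 and distance of lift_bar from where it was at the start of the episode below 0.052 m and velocity of joint lamp_slide between -0.01 and 0.01 m/s); the robot touches nothing.
It fails at once if the lamp carriage was let drop (falling faster than 0.45 m/s) (velocity of joint lamp_slide below -0.45 m/s).
It fails at once if a bystander was moved more than 25 mm (distance of any of scraper, wax_block, tape, mug, flat_brush, torch, gas_can from where it was at the start of the episode above 0.025 m).
It also fails if it takes over 70 s, if anything falls off the work surface, if the arm or the gripper's body presses on something with over 40 N, if the wrist force passes 120 N, or if a joint passes its speed limit or range.

### The arm

A 6-joint arm with a two-finger parallel gripper is mounted at the origin on the work surface. World frame = base frame: x ahead of the robot, y to its left, z up, the work surface at z = 0. Lengths are in mm, angles in rad, forces in N, time in s.
With the tool pointing down it reaches from about 400 to 925 mm from the base axis. Payload 12.5 kg.
Tool frame: the origin (TCP) lies on the centre line of the jaws, within the pads' length; the fingertips stand 19 mm ahead of it and the grasp point (between the pads) is the TCP; z points along the fingers, y is the line along which they close (so a half turn about z gives the same grasp; the last joint's range is limited). The gripper opens to 95 mm and grips with 3 to 60 N. Pads are 20 mm wide; open, the fingers measure 119 mm over their backs; the gripper's body (75 mm by 180 mm) begins 59 mm behind the grasp point.
Start: joints at [-1.269, 0.491, 1.559, -0, 1.092, -0.106], TCP at [247.894, -573.757, 196.961] pointing down, gripper open.
Joint ranges: [-3.1, 3.1], [-0.84, 2.19], [0.05, 2.79], [-1.13, 4.28], [0.06, 2.93], [-2.69, 2.69]. Speed limits (rad/s): [2.22, 2.22, 2.79, 3.14, 3.14, 3.14].

### API

Orientations are given as [roll, pitch, yaw] about the fixed x, y, z axes, in that order (R = Rz(yaw) Ry(pitch) Rx(roll)).
In Python, from cell import state, read_camera, job_done gives the robot as it stands.
- The arm moves only by the tool arm_command, never from a script. Its argument "deltas" is a list of rows, each an object of numbers: "dx", "dy", "dz": the shift along the world's x, y, z in m; "yaw": the turn about the world's z in degrees. In form: [{"dx": .., "dy": .., "dz": .., "yaw": ..}, ...]. A call has 1 to 20 rows; each row shifts and turns the commanded pose from where the row before left it; what a row does not reach is not made up. A row lasts 1/10 s, in which the tool goes at most 50 mm and 8.59 degrees, less where a joint would pass 70% of its speed; a pose out of reach is approached as far as the arm can. A call with a gripper value outside its range is refused whole. "gripper" is the finger opening in m, from 0 to 0.0951, set as the call begins (left out, the last holds). The fingers move at their own pace and stop on an object; the grip force is fixed at half the most. Time passes only in rows, so rows that do not move let the fingers close. It gives the time, the measured TCP pose, the force, the opening and the grip force at its end, in the units of the state.
- state(): the state, without advancing time (a new reading comes with each control period).
- read_camera(name): name is "side" or "top"; returns a dict with "color" (420x560x3 uint8, red, green, blue), "range_z" (420x560 float32, mm along the optical axis (not along the pixel's ray), 0 where there is no reading), "fx", "fy", "cx", "cy" (pixels), "k1" (the pictures are not rectified: a ray, as slopes to the right and down, at radius r is drawn at 1 + k1 r^2 times it, then the intrinsics apply), "extrinsics" (4x4, takes a point from camera to world coordinates). Camera axes: x right, y up, looking along -z (the intrinsics and any distortion apply to the point x, -y, -z); pixel columns grow to the right and rows downward; lengths in mm; the calibration is good to about 2 mm. A picture is of the moment at which its call begins.
- job_done(): hands the job in; it is judged then, once.
The state is a dict: "t": time; "joints": joint angles; "qvel": joint speeds; "tau": joint torques, N m; "eef_pos": TCP position; "tcp_rot": TCP orientation; "ft_force": force on the tool from outside, world axes, zero at the start; "moment": the same for the moment, N m; "opening": opening from 0.0 (shut) to 1.0 (fully open); "grip_force": force on a finger pad.
Only numpy, scipy, OpenCV 4.12 (cv2) and the standard library are available. Lean on these libraries where they do the work, as an engineer would, in place of code of your own. Each camera call takes 0.05 s, during which the arm holds its last target. There are 200 camera calls.

## Working session

There is one attempt and no reset: what is moved stays moved. The work goes in short steps, Python scripts to look and compute and a tool call to move; the robot and the scene stay as the last step left them, time stands still between calls to the robot, and variables do not carry over. Pictures are saved under pics/ and viewed, at most 10 in all, crops included, and the job is handed in when it is done.

Besides the shell and the picture viewer there is one more tool, called as name(argument=value, ...), one argument or row to a line, values as JSON. arm_command: Moves the arm, as the interface text tells. Its arguments: {"type":"object","properties":{"deltas":{"type":"array"},"gripper":{"type":"number"}},"required":["deltas"]}

```bash
mkdir -p pics; ls
cat > h.py <<'E'
import numpy as np, cv2, pickle
from cell import state, read_camera, job_done
def world(c):
    """HxWx3 world points of each pixel from range_z"""
    h,w=c["range_z"].shape
    K=np.array([[c["fx"],0,c["cx"]],[0,c["fy"],c["cy"]],[0,0,1.]])
    u,v=np.meshgrid(np.arange(w),np.arange(h))
    p=np.stack([u.ravel(),v.ravel()],-1).astype(float)[:,None]
    s=cv2.undistortPoints(p,K,np.array([c["k1"],0,0,0.]))[:,0]
    z=c["range_z"].ravel()
    P=np.stack([s[:,0]*z,-s[:,1]*z,-z,np.ones_like(z)],-1)
    W=(P@np.array(c["extrinsics"]).T)[:,:3].reshape(h,w,3)
    W[c["range_z"]<=0]=np.nan
    return W
def shot(n,tag):
    c=read_camera(n); pickle.dump(c,open(f"{tag}_{n}.pkl","wb"))
    cv2.imwrite(f"pics/{tag}_{n}.png",c["color"][:,:,::-1]); return c
E
python3 - <<'E'
from h import *
print(state())
for n in("side","top"):
    c=shot(n,"a"); print(n,np.round(c["extrinsics"],3).tolist(),c["fx"],c["k1"])
E
```

```text
pics
{'t': 0.0, 'joints': array([-1.26862583e+00,  4.91569783e-01,  1.55946046e+00, -2.53286317e-05,
        1.09167514e+00, -1.05609318e-01]), 'qvel': array([-0.00207643,  0.00062276, -0.00062922, -0.00058266, -0.000359  ,
       -0.00041561]), 'tau': array([-1.20783579e-04, -6.12645078e+01, -2.58183450e+01,  6.93712919e-02,
        4.82155848e-02, -1.51676049e-04]), 'eef_pos': array([ 247.78843871, -573.49572038,  196.35160922]), 'tcp_rot': array([-3.14048375e+00, -9.49579961e-05,  4.07791454e-01]), 'ft_force': array([ 0.4393767 ,  0.34653864, -0.15893395]), 'moment': array([-0.02107778, -0.06975898, -0.0322676 ]), 'grip_force': 0.0, 'opening': 1.0012537503549381}
side [[-0.723, 0.365, -0.587, -407.04], [-0.691, -0.381, 0.614, 978.22], [0.001, 0.849, 0.528, 1059.944], [0.0, 0.0, 0.0, 1.0]] 461.5505274569142 0.05194734186997652
top [[0.0, 0.998, -0.065, 426.773], [-1.0, 0.0, -0.001, 1.505], [-0.001, 0.065, 0.998, 1900.513], [0.0, 0.0, 0.0, 1.0]] 542.5502194418854 -0.15377399784484608
```

View pics/a_side.png

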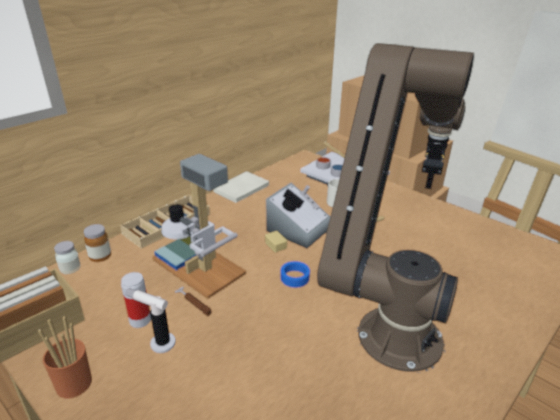

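View pics/a_top.png

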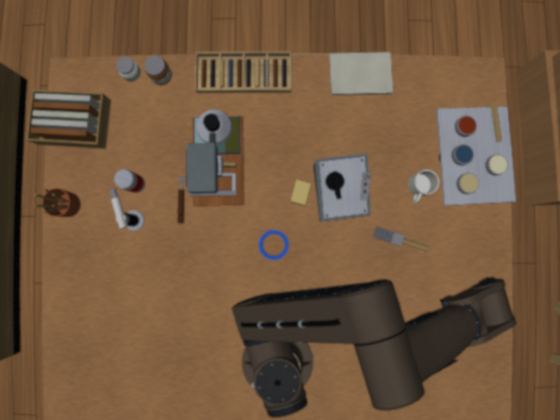

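Run:
```python
from h import *
a=cv2.imread("pics/a_side.png")[140:300,130:350]; b=cv2.imread("pics/a_top.png")[95:225,170:390]
a=cv2.resize(a,(800,582),interpolation=cv2.INTER_CUBIC); b=cv2.resize(b,(800,473),interpolation=cv2.INTER_CUBIC)
cv2.imwrite("pics/b1.png",a);cv2.imwrite("pics/b2.png",b)
for n in("side","top"):
    c=pickle.load(open(f"a_{n}.pkl","rb"));W=world(c);np.save(f"W_{n}.npy",W)
W=np.load("W_top.npy")
# box top z~445
m=(abs(W[...,2]-445)<12)&(W[...,1]>50)&(W[...,0]>400)
p=W[m][:,:2].astype(np.float32);print(len(p),cv2.minAreaRect(p),np.nanmean(W[m],0))
# base z~18
for v,u in [(125,213),(180,227),(185,216),(190,230),(157,227),(200,200),(200,240),(185,337),(195,340),(185,365),(197,365),(175,365),(214,320),(214,366),(158,318),(155,365)]:
    print((v,u),np.round(W[v,u]))
```

```text
1453 ((621.6279296875, 208.83644104003906), (136.41690063476562, 81.00655364990234), 0.716772735118866) [620.60387464 207.25437895 443.43158359]
(125, 213) [787. 203. 211.]
(180, 227) [633. 175.  13.]
(185, 216) [575. 168. 420.]
(190, 230) [598. 164.  20.]
(157, 227) [714. 175.  20.]
(200, 200) [563. 269.  13.]
(200, 240) [563. 129.  16.]
(185, 337) [ 599. -191.  183.]
(195, 340) [ 568. -202.  165.]
(185, 365) [ 607. -294.  106.]
(197, 365) [ 567. -293.  104.]
(175, 365) [ 636. -288.  140.]
(214, 320) [ 512. -146.   62.]
(214, 366) [ 512. -303.   62.]
(158, 318) [ 713. -145.    0.]
(155, 365) [ 700. -287.  155.]
```

View pics/b1.png

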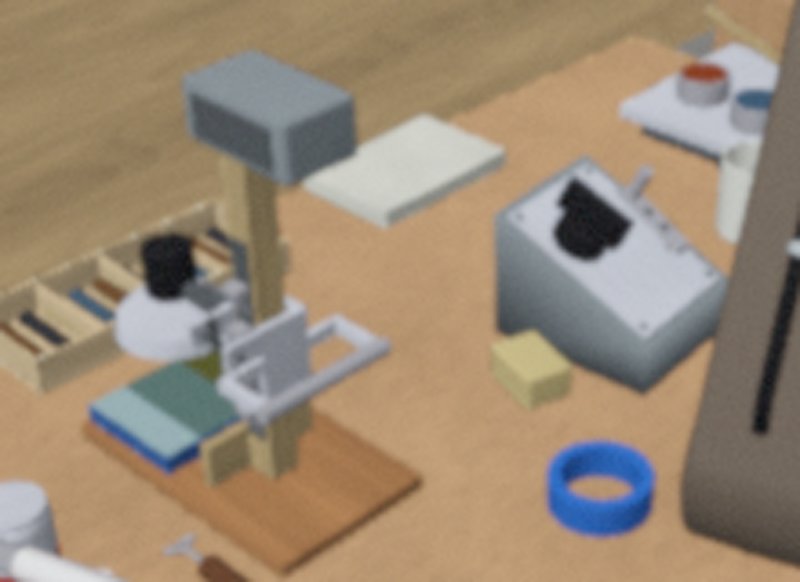

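View pics/b2.png

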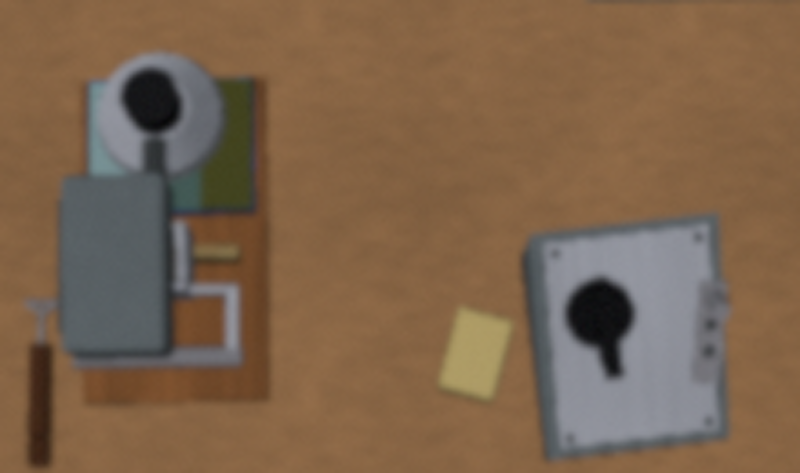

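```bash
cat >> h.py <<'E'
def face():
    """plane of console top from top cloud: centre, n(out), up, left"""
    W=np.load("W_top.npy"); m=np.zeros(W.shape[:2],bool); m[160:212,322:368]=True
    P=W[m&~np.isnan(W[...,0])]
    P=P[(P[:,2]>55)]
    for k in range(12):
        c=np.median(P,0) if k==0 else P.mean(0)
        n=np.array([-.42,0,.906]) if k==0 else np.linalg.svd(P-c)[2][2]
        n=n*np.sign(n[2]); d=(P-c)@n; P=P[abs(d)<max(4,20-2*k)]
    n/=np.linalg.norm(n); left=np.cross([0,0,1.],n); left=-left/np.linalg.norm(left)
    left=left*np.sign(left[1]); up=np.cross(left,n); up*=np.sign(up[2])
    return c,n,up,left
E
python3 - <<'E'
from h import *
c,n,up,left=face(); print(c,n,up,left,"slope",np.degrees(np.arccos(n[2])))
for cam in("top","side"):
    W=np.load(f"W_{cam}.npy"); col=pickle.load(open(f"a_{cam}.pkl","rb"))["color"].astype(int)
    F=np.stack([(W-c)@up,(W-c)@left,(W-c)@n],-1)
    ins=(abs(F[...,0])<130)&(abs(F[...,1])<130)&(F[...,2]>-8)&(F[...,2]<80)
    dark=col.max(2)<60
    for lo,hi in((8,45),(45,80)):
        m=ins&dark&(F[...,2]>lo)&(F[...,2]<hi)
        q=F[m]; print(cam,"dark",lo,hi,len(q), q.mean(0).round(1) if len(q) else'', cv2.minAreaRect(q[:,:2].astype(np.float32)) if len(q)>3 else '')
    m=ins&(abs(F[...,2])<7); q=F[m]; print("face",[np.percentile(q[:,i],[1,99]).round() for i in(0,1)])
    m=ins&~dark&(F[...,2]>12)&(F[...,1]<-20); q=F[m]; vu=np.argwhere(m)
    print("post",len(q)); print(np.c_[vu,q.round()][:25].astype(int).tolist())
E
```

```text
[ 604.4757702  -226.30556195  111.35158197] [-0.42045766 -0.04329716  0.9062785 ] [0.90151124 0.09283425 0.42268107] [-0.10243458  0.99473974 -0.        ] slope 25.00397054472226
top dark 8 45 141 [29.2 39.6 23.1] ((27.915348052978516, 38.16407012939453), (57.90385437011719, 53.03325271606445), 38.3762321472168)
top dark 45 80 123 [30.3 37.4 62.3] ((25.119361877441406, 36.210906982421875), (80.34606170654297, 16.598861694335938), 5.088148593902588)
face [array([-113.,  101.]), array([-79.,  90.])]
post 58
[[173, 368, 40, -76, 12], [175, 365, 35, -65, 15], [175, 366, 34, -69, 13], [175, 367, 35, -72, 16], [176, 364, 31, -62, 14], [176, 365, 34, -63, 23], [176, 366, 33, -67, 19], [176, 367, 34, -70, 25], [176, 368, 33, -73, 22], [177, 359, 29, -45, 12], [177, 364, 27, -62, 12], [177, 365, 30, -64, 20], [177, 366, 31, -67, 23], [177, 367, 34, -68, 33], [177, 368, 34, -71, 34], [177, 369, 35, -74, 39], [178, 365, 26, -64, 20], [178, 366, 34, -63, 42], [178, 367, 36, -65, 48], [178, 368, 34, -69, 44], [178, 369, 33, -73, 41], [179, 365, 28, -61, 35], [179, 366, 29, -63, 38], [179, 367, 31
[... 296 characters left out ...]
509272575378418)
face [array([-120.,  101.]), array([-79.,  92.])]
post 38
[[185, 307, 34, -75, 45], [185, 308, 31, -74, 49], [186, 306, 33, -64, 47], [186, 307, 30, -68, 47], [186, 308, 27, -69, 49], [186, 309, 26, -76, 47], [187, 305, 36, -69, 35], [187, 306, 30, -63, 44], [187, 307, 27, -64, 47], [187, 308, 23, -65, 49], [187, 309, 23, -75, 44], [188, 305, 32, -64, 36], [188, 306, 29, -65, 38], [188, 307, 27, -70, 37], [188, 308, 24, -72, 39], [189, 304, 34, -65, 27], [189, 305, 29, -62, 33], [189, 306, 26, -64, 35], [189, 307, 22, -63, 39], [189, 308, 20, -68, 38], [190, 304, 31, -63, 25], [190, 305, 28, -63, 28], [190, 306, 22, -57, 37], [190, 307, 21, -65, 33], [191, 303, 32, -60, 20]]
```

Run:
```python
from h import *
c,n,up,left=face()
def pt(a,b,o): return c+a*up+b*left+o*n+np.array([0,0,19.])
H=(23,38.5)
print("handle");
for th,off in[(0.05,38),(0.05,22),(.3,20),(.6,20),(.9,20),(1.2,20),(1.4,20),(1.5,20)]:
    C,S=np.cos(th),np.sin(th); print(th,off,pt(H[0]+32*C+off*S,H[1]+32*S-off*C,37).round(1))
print("hasp")
for th,off in[(0.05,38),(0.05,22),(.3,20),(.6,20),(.9,20),(1.2,20),(1.4,20),(1.55,20)]:
    C,S=np.cos(th),np.sin(th); print(th,off,pt(-45+75*C+off*S,-68-75*S+off*C,30).round(1))
print("axis/up/left",pt(*H,37),pt(-45,-68,30))
```

```text
handle
0.05 38 [ 640.  -220.5  187.9]
0.05 22 [ 637.6 -204.7  187.6]
0.3 20 [ 639.6 -193.7  189. ]
0.6 20 [ 639.5 -182.4  189.5]
0.9 20 [ 636.5 -171.6  188.6]
1.2 20 [ 630.7 -162.2  186.4]
1.4 20 [ 625.5 -157.2  184.2]
1.5 20 [ 622.6 -155.1  183. ]
hasp
0.05 38 [ 624.  -258.3  171. ]
0.05 22 [ 624.9 -274.2  170.6]
0.3 20 [ 628.5 -295.3  171.3]
0.6 20 [ 626.9 -318.3  169.5]
0.9 20 [ 619.2 -339.7  164.8]
1.2 20 [ 606.  -357.5  157.9]
1.4 20 [ 594.7 -366.5  152.2]
1.55 20 [ 585.3 -371.6  147.6]
axis/up/left [ 605.70986426 -187.47488875  173.60555093] [ 558.2595859  -299.42432064  138.51928889]
```

arm_command(
  deltas=[
    {"dz": 0.04,"yaw": -6},
    {"dz": 0.05,"yaw": -6},
    {"dx": 0.035,"dy": 0.03,"dz": 0.02,"yaw": -5.5},
    {"dx": 0.035,"dy": 0.035},
    {"dx": 0.035,"dy": 0.035},
    {"dx": 0.035,"dy": 0.035},
    {"dx": 0.035,"dy": 0.035},
    {"dx": 0.035,"dy": 0.035},
  ],
  gripper=0,
)

```text
$.deltas[0]: bad value
```

arm_command(
  deltas=[
    {"dx": 0,"dy": 0,"dz": 0.04,"yaw": -6},
    {"dx": 0,"dy": 0,"dz": 0.05,"yaw": -6},
    {"dx": 0.035,"dy": 0.03,"dz": 0.02,"yaw": -5.5},
    {"dx": 0.035,"dy": 0.035,"dz": 0,"yaw": 0},
    {"dx": 0.035,"dy": 0.035,"dz": 0,"yaw": 0},
    {"dx": 0.035,"dy": 0.035,"dz": 0,"yaw": 0},
    {"dx": 0.035,"dy": 0.035,"dz": 0,"yaw": 0},
    {"dx": 0.035,"dy": 0.035,"dz": 0,"yaw": 0},
  ],
  gripper=0,
)

```text
t: 0.9
eef_pos: [458.8, -367.2, 306.7]
tcp_rot: [-3.141, 0.0, 0.102]
ft_force: [0.6, -0.8, -0.1]
opening: 0.382
grip_force: 0.0
```

arm_command(
  deltas=[
    {"dx": 0.03,"dy": 0.024,"dz": 0,"yaw": 0},
    {"dx": 0.03,"dy": 0.024,"dz": 0,"yaw": 0},
    {"dx": 0.03,"dy": 0.024,"dz": 0,"yaw": 0},
    {"dx": 0.03,"dy": 0.024,"dz": 0,"yaw": 0},
    {"dx": 0.03,"dy": 0.024,"dz": 0,"yaw": 0},
    {"dx": 0.031,"dy": 0.023,"dz": 0,"yaw": 0},
    {"dx": 0,"dy": 0,"dz": -0.02,"yaw": 0},
    {"dx": 0,"dy": 0,"dz": -0.02,"yaw": 0},
    {"dx": 0,"dy": 0,"dz": 0,"yaw": 0},
  ],
)

```text
t: 1.8
eef_pos: [637.9, -225.1, 263.7]
tcp_rot: [-3.139, 0.005, 0.103]
ft_force: [0.5, -0.0, 0.7]
opening: 0.003
grip_force: 0.0
```

Run:
```python
from h import *
s=state();print(s["joints"].round(4).tolist(),s["eef_pos"],s["tcp_rot"])
shot("top","c");shot("side","c")
```

```text
[-0.4368, 0.5187, 1.3269, -0.0001, 1.3013, 1.0311] [ 637.88773768 -225.1401012   263.71004101] [-3.13894168  0.00468822  0.10291721]
```

arm_command(
  deltas=[
    {"dx": 0.001,"dy": 0.001,"dz": -0.025,"yaw": 0},
    {"dx": 0,"dy": 0,"dz": -0.025,"yaw": 0},
    {"dx": 0,"dy": 0,"dz": -0.02,"yaw": 0},
    {"dx": 0,"dy": 0,"dz": -0.003,"yaw": 0},
    {"dx": 0,"dy": 0,"dz": 0,"yaw": 0},
  ],
)

```text
t: 2.4
eef_pos: [640.0, -225.3, 194.9]
tcp_rot: [3.141, -0.001, 0.102]
ft_force: [-0.6, -0.2, 0.2]
opening: 0.006
grip_force: 0.0
```

arm_command(
  deltas=[
    {"dx": 0,"dy": 0.006,"dz": -0.006,"yaw": 0},
    {"dx": 0,"dy": 0.007,"dz": 0,"yaw": 0},
    {"dx": 0,"dy": 0.006,"dz": 0,"yaw": 0},
    {"dx": 0,"dy": 0.006,"dz": 0,"yaw": 0},
    {"dx": 0,"dy": 0.006,"dz": 0,"yaw": 0},
    {"dx": 0,"dy": 0.006,"dz": 0,"yaw": 0},
    {"dx": 0,"dy": 0.006,"dz": 0,"yaw": 0},
    {"dx": -0.0015,"dy": 0.0055,"dz": 0,"yaw": 0},
    {"dx": -0.0015,"dy": 0.0055,"dz": 0,"yaw": 0},
    {"dx": -0.003,"dy": 0.005,"dz": -0.001,"yaw": 0},
    {"dx": -0.003,"dy": 0.0045,"dz": -0.001,"yaw": 0},
  ],
)

```text
t: 3.5
eef_pos: [630.4, -161.0, 185.8]
tcp_rot: [3.142, 0.0, 0.102]
ft_force: [-0.4, 0.5, -0.9]
opening: 0.002
grip_force: 0.0
```

arm_command(
  deltas=[
    {"dx": -0.003,"dy": 0.0025,"dz": -0.001,"yaw": 0},
    {"dx": -0.003,"dy": 0.0025,"dz": -0.001,"yaw": 0},
    {"dx": -0.003,"dy": 0.001,"dz": -0.001,"yaw": 0},
    {"dx": -0.003,"dy": 0,"dz": -0.001,"yaw": 0},
  ],
)

```text
t: 3.9
eef_pos: [618.5, -155.4, 181.8]
tcp_rot: [3.141, 0.0, 0.102]
ft_force: [-0.8, 0.0, -0.2]
opening: 0.001
grip_force: 0.0
```

Run:
```python
from h import *
s=state();print(s["ft_force"],s["eef_pos"])
c=shot("side","d");a=c["color"][170:250,250:350,::-1]
cv2.imwrite("pics/d1.png",cv2.resize(a,(600,480),interpolation=cv2.INTER_CUBIC))
```

```text
[-0.78454444  0.03065508 -0.22748017] [ 618.45758773 -155.39650328  181.7753729 ]
```

View pics/d1.png

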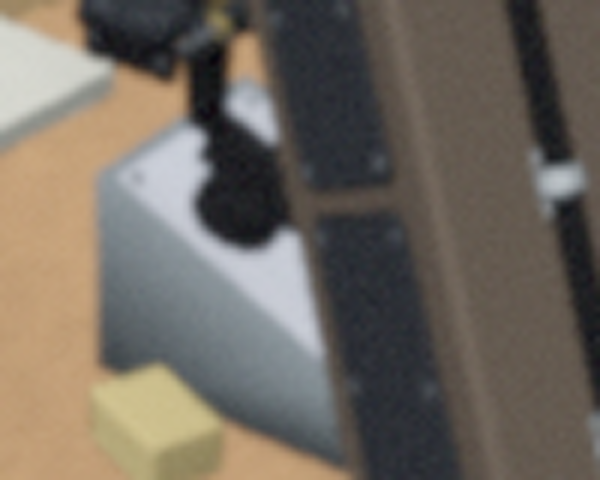

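Run:
```python
from h import *
c,n,up,left=face()
for cam in("top","side"):
    im=read_camera(cam) if cam=="top" else pickle.load(open("d_side.pkl","rb"))
    if cam=="top": pickle.dump(im,open("d_top.pkl","wb"))
    W=world(im); F=np.stack([(W-c)@up,(W-c)@left,(W-c)@n],-1)
    ins=(abs(F[...,0])<120)&(abs(F[...,1])<110)&(F[...,2]>8)&(F[...,2]<95)&(im["color"].max(2)<70)
    q=F[ins]; print(cam,len(q)); print(q[np.lexsort((q[:,0],))][::max(1,len(q)//60)].round().astype(int).tolist())
top=pickle.load(open("d_top.pkl","rb"))["color"][140:230,290:400,::-1]
cv2.imwrite("pics/d2.png",cv2.resize(top,(660,540),interpolation=cv2.INTER_CUBIC))
```

```text
top 5
[[-2, 20, 14], [6, 21, 25], [20, 32, 63], [21, 30, 66], [21, 36, 65]]
side 239
[[-11, 36, 30], [-8, 37, 27], [-6, 44, 11], [-4, 37, 24], [-3, 41, 43], [-2, 58, 10], [-1, 47, 15], [-1, 36, 19], [0, 39, 15], [1, 53, 29], [2, 39, 30], [3, 40, 54], [3, 50, 18], [4, 43, 60], [6, 43, 23], [6, 41, 51], [8, 42, 45], [8, 44, 28], [9, 36, 28], [9, 60, 24], [11, 43, 42], [11, 59, 16], [12, 36, 24], [13, 49, 26], [14, 37, 60], [14, 65, 11], [15, 41, 25], [16, 58, 23], [16, 38, 34], [17, 49, 22], [18, 62, 23], [19, 52, 22], [20, 43, 51], [21, 47, 59], [21, 41, 60], [22, 50, 24], [23, 40, 41], [23, 42, 23], [24, 45, 30], [25, 63, 17], [25, 44, 41], [26, 55, 28], [27, 72, 14], [28, 64, 26], [28, 44, 25], [29, 43, 36], [29, 55, 13], [30, 49, 26], [32, 41, 50], [33, 52, 26], [34, 53, 20], [34, 61, 12], [35, 38, 62], [36, 44, 42], [36, 44, 53], [37, 43, 63], [38, 42, 32], [39, 41, 43], [40, 41, 65], [41, 54, 25], [42, 43, 29], [43, 42, 52], [45, 44, 27], [45, 40, 54], [46, 48, 57], [47, 76, 85], [47, 44, 42], [48, 67, 84], [50, 42, 56], [51, 74, 80], [52, 77, 86], [53, 44, 43], [54, 46, 49], [56, 72, 74], [58, 46, 45], [59, 79, 92], [60, 44, 48], [63, 77, 87], [65, 72, 93], [70, 77, 91]]
```

View pics/d2.png

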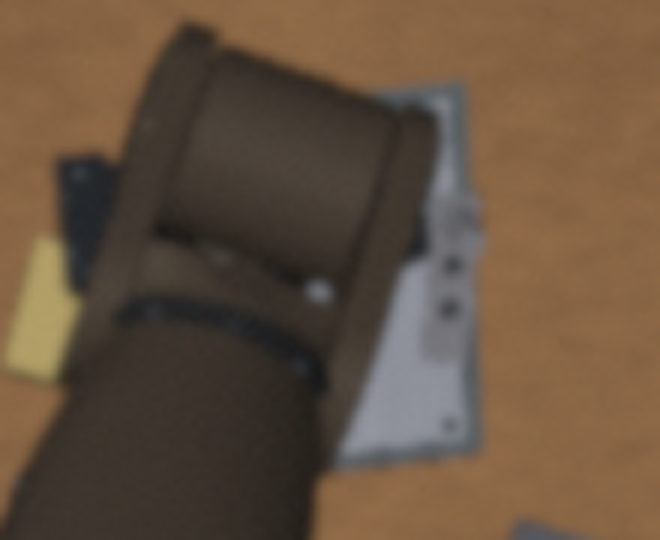

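```bash
cat >> h.py <<'E'
def proj(c,P):
    E=np.linalg.inv(np.array(c["extrinsics"])); p=E[:3,:3]@P+E[:3,3]
    x,y=p[0]/-p[2],-p[1]/-p[2]; r=1+c["k1"]*(x*x+y*y)
    return np.array([c["cx"]+c["fx"]*x*r, c["cy"]+c["fy"]*y*r])
E
python3 - <<'E'
from h import *
c=pickle.load(open("d_side.pkl","rb")); s=state(); p=s["eef_pos"]
for dz in(-19,0,40,59,100): print(dz,(proj(c,p+[0,0,dz])-[250,170])*6)
f,n,up,left=face()
for a in(-19,65): print("bar end",a,(proj(c,f+a*up+38*left+66*n)-[250,170])*6,(proj(c,f+a*up+38*left+26*n)-[250,170])*6)
E
```

```text
-19 [203.47807736 176.50899594]
0 [203.87963076 150.73690038]
40 [204.74220488  95.49971705]
59 [205.16033954  68.78370983]
100 [206.08180541  10.04604437]
bar end -19 [316.29988718 188.99337399] [292.73769991 229.14296889]
bar end 65 [220.62642632 104.2352575 ] [198.82293909 145.23638946]
```

Run:
```python
from h import *
c=pickle.load(open("d_side.pkl","rb")); W=world(c); f,n,up,left=face()
for v in range(178,206,1):
    print(v,[(int(c["color"][v,u].max()),*((W[v,u]).round().astype(int).tolist())) for u in range(281,289,1)])
```

```text
178 [(68, 581, -97, 291), (59, 619, -144, 259), (40, 617, -147, 259), (36, 608, -143, 264), (33, 608, -148, 262), (22, 607, -152, 261), (60, 601, -152, 263), (123, 605, -161, 258)]
179 [(48, 624, -144, 253), (38, 617, -142, 257), (36, 616, -147, 255), (28, 612, -147, 257), (17, 607, -147, 259), (20, 604, -150, 259), (67, 606, -157, 255), (125, 608, -165, 251)]
180 [(51, 624, -144, 249), (29, 621, -146, 250), (27, 614, -144, 253), (24, 609, -144, 255), (12, 608, -148, 254), (30, 601, -146, 257), (68, 606, -157, 251), (136, 605, -162, 249)]
181 [(67, 624, -143, 245), (27, 620, -145, 246), (26, 619, -150, 245), (22, 608, -143, 251), (26, 605, -145, 252), (29, 605, -151, 250), (74, 611, -163, 242), (144, 612, -169, 240)]
182 [(77, 627, -148, 238), (27, 622, -147, 241), (27, 613, -143, 246), (27, 609, -144, 247), (19, 608, -148, 245), (28, 612, -158, 240), (82, 608, -160, 241), (142, 610, -167, 237)]
183 [(89, 628, -149, 233), (33, 616, -141, 241), (27, 617, -147, 238), (27, 611, -146, 241), (24, 606, -147, 242), (31, 602, -148, 243), (73, 605, -157, 238), (131, 609, -166, 234)]
184 [(94,
[... 3329 characters left out ...]
5, 639, -168, 137), (81, 632, -166, 141), (40, 633, -173, 138), (32, 623, -167, 144), (40, 621, -171, 144), (43, 615, -170, 147), (39, 610, -171, 148)]
203 [(184, 637, -160, 137), (123, 635, -164, 136), (56, 628, -162, 140), (44, 623, -162, 142), (38, 623, -167, 140), (40, 612, -161, 147), (41, 616, -171, 141), (40, 617, -178, 138)]
204 [(184, 636, -159, 133), (121, 636, -164, 131), (55, 624, -157, 139), (42, 624, -163, 136), (35, 620, -164, 138), (36, 619, -169, 136), (35, 612, -167, 140), (32, 608, -168, 141)]
205 [(190, 637, -160, 128), (140, 634, -162, 129), (72, 623, -156, 136), (39, 626, -165, 130), (40, 618, -162, 135), (34, 613, -162, 137), (35, 609, -164, 138), (32, 604, -164, 140)]
```

Run:
```python
from h import *
W=np.load("W_side.npy"); c=pickle.load(open("a_side.pkl","rb"))
m=(abs(W[...,0]-248)<90)&(abs(W[...,1]+573)<90)&(W[...,2]>150)&(W[...,2]<330)
q=W[m]
for z in range(150,330,10):
    k=q[(q[:,2]>=z)&(q[:,2]<z+10)]
    if len(k): print(z,len(k),k[:,:2].min(0).round(),k[:,:2].max(0).round())
c=pickle.load(open("d_top.pkl","rb"));print(state()["eef_pos"],state()["t"])
```

```text
210 12 [ 219. -535.] [ 240. -520.]
220 12 [ 217. -530.] [ 237. -516.]
230 22 [ 214. -536.] [ 238. -514.]
240 12 [ 215. -529.] [ 234. -519.]
250 18 [ 215. -531.] [ 237. -514.]
260 13 [ 216. -529.] [ 233. -515.]
270 14 [ 212. -526.] [ 231. -512.]
280 5 [ 193. -517.] [ 243. -502.]
290 52 [ 185. -632.] [ 300. -485.]
300 70 [ 183. -637.] [ 299. -483.]
310 57 [ 183. -655.] [ 305. -483.]
320 54 [ 184. -648.] [ 303. -483.]
[ 618.34466582 -155.52986796  181.79202447] 4.0
```

arm_command(
  deltas=[
    {"dx": 0,"dy": 0,"dz": 0.03,"yaw": 0},
    {"dx": 0.01,"dy": -0.02,"dz": 0.01,"yaw": 0},
    {"dx": 0.01,"dy": -0.025,"dz": 0,"yaw": 0},
    {"dx": 0,"dy": -0.025,"dz": 0,"yaw": 0},
    {"dx": 0,"dy": 0,"dz": -0.02,"yaw": 0},
    {"dx": 0,"dy": 0,"dz": -0.02,"yaw": 0},
    {"dx": 0,"dy": 0,"dz": -0.015,"yaw": 0},
    {"dx": 0,"dy": 0,"dz": -0.01,"yaw": 0},
    {"dx": 0,"dy": 0,"dz": 0,"yaw": 0},
  ],
)

```text
t: 4.9
eef_pos: [638.3, -225.3, 155.6]
tcp_rot: [-3.141, 0.002, 0.102]
ft_force: [-0.7, 0.0, -0.0]
opening: 0.004
grip_force: 0.0
```

arm_command(
  deltas=[
    {"dx": 0,"dy": 0.007,"dz": -0.001,"yaw": 0},
    {"dx": 0,"dy": 0.007,"dz": 0,"yaw": 0},
    {"dx": 0,"dy": 0.006,"dz": 0,"yaw": 0},
    {"dx": 0,"dy": 0.006,"dz": 0,"yaw": 0},
    {"dx": 0,"dy": 0.006,"dz": 0,"yaw": 0},
  ],
)

```text
t: 5.4
eef_pos: [638.9, -193.6, 156.6]
tcp_rot: [3.14, -0.001, 0.103]
ft_force: [-1.3, -6.9, 1.8]
opening: 0.003
grip_force: 2.7
```

Contact (6.9 N in −y). Continue the arc.

arm_command(
  deltas=[
    {"dx": 0,"dy": 0.006,"dz": 0,"yaw": 0},
    {"dx": 0,"dy": 0.006,"dz": 0,"yaw": 0},
    {"dx": -0.001,"dy": 0.006,"dz": 0,"yaw": 0},
    {"dx": -0.0015,"dy": 0.0055,"dz": 0,"yaw": 0},
    {"dx": -0.003,"dy": 0.005,"dz": -0.001,"yaw": 0},
    {"dx": -0.003,"dy": 0.0045,"dz": -0.001,"yaw": 0},
    {"dx": -0.003,"dy": 0.0025,"dz": -0.001,"yaw": 0},
    {"dx": -0.003,"dy": 0.002,"dz": -0.001,"yaw": 0},
  ],
)

```text
t: 6.2
eef_pos: [624.6, -155.8, 152.2]
tcp_rot: [3.141, -0.002, 0.103]
ft_force: [3.5, -2.1, 0.9]
opening: 0.005
grip_force: 1.9
```

arm_command(
  deltas=[
    {"dx": -0.003,"dy": 0.001,"dz": -0.001,"yaw": 0},
    {"dx": -0.003,"dy": 0,"dz": -0.001,"yaw": 0},
  ],
)

```text
t: 6.4
eef_pos: [621.0, -155.0, 151.0]
tcp_rot: [3.14, -0.008, 0.102]
ft_force: [21.9, 1.0, 3.0]
opening: 0.005
grip_force: 10.5
```

arm_command(
  deltas=[
    {"dx": 0.012,"dy": 0,"dz": 0.005,"yaw": 0},
    {"dx": 0,"dy": 0,"dz": 0.03,"yaw": 0},
    {"dx": 0,"dy": -0.01,"dz": 0.03,"yaw": 0},
    {"dx": 0,"dy": -0.03,"dz": 0.005,"yaw": 0},
    {"dx": -0.003,"dy": -0.03,"dz": 0,"yaw": 0},
    {"dx": -0.003,"dy": -0.03,"dz": 0,"yaw": 0},
    {"dx": 0,"dy": 0,"dz": -0.02,"yaw": 0},
    {"dx": 0,"dy": 0,"dz": -0.03,"yaw": 0},
    {"dx": 0,"dy": 0,"dz": -0.02,"yaw": 0},
    {"dx": 0,"dy": 0,"dz": -0.014,"yaw": 0},
    {"dx": 0,"dy": 0,"dz": 0,"yaw": 0},
  ],
)

```text
t: 7.5
eef_pos: [623.2, -254.2, 133.9]
tcp_rot: [-3.139, 0.003, 0.102]
ft_force: [-0.5, 0.3, -0.2]
opening: 0.0
grip_force: 0.0
```

Run:
```python
from h import *
f,n,up,left=face()
for cam in("top","side"):
    im=shot(cam,"e"); W=world(im); F=np.stack([(W-f)@up,(W-f)@left,(W-f)@n],-1)
    q=F[(F[...,2]>42)&(F[...,2]<75)&(abs(F[...,0])<90)&(F[...,1]>-20)&(F[...,1]<100)&(im["color"].max(2)<70)]
    print(cam,len(q),cv2.minAreaRect(q[:,:2].astype(np.float32)) if len(q)>3 else '')
s=state();print(s["eef_pos"],s["ft_force"],s["joints"])
```

```text
top 45 ((28.99251937866211, 63.031341552734375), (30.179670333862305, 15.535765647888184), 67.19495391845703)
side 67 ((22.033832550048828, 46.56458282470703), (72.89952850341797, 15.835209846496582), 79.59127807617188)
[ 624.34173121 -254.79397486  136.39365696] [0.89665321 0.45003549 0.38109218] [-4.85373757e-01  6.19750958e-01  1.49144494e+00  5.76777078e-05
  1.03036318e+00  9.82958024e-01]
```

arm_command(
  deltas=[
    {"dx": 0,"dy": -0.01,"dz": 0,"yaw": 0},
    {"dx": 0.001,"dy": -0.01,"dz": 0,"yaw": 0},
    {"dx": 0.001,"dy": -0.01,"dz": 0,"yaw": 0},
    {"dx": 0.002,"dy": -0.01,"dz": 0,"yaw": 0},
    {"dx": 0,"dy": -0.008,"dz": 0,"yaw": 0},
    {"dx": 0,"dy": -0.008,"dz": -0.001,"yaw": 0},
    {"dx": -0.001,"dy": -0.008,"dz": -0.001,"yaw": 0},
    {"dx": -0.003,"dy": -0.008,"dz": -0.002,"yaw": 0},
    {"dx": -0.005,"dy": -0.007,"dz": -0.002,"yaw": 0},
    {"dx": -0.005,"dy": -0.007,"dz": -0.003,"yaw": 0},
    {"dx": -0.006,"dy": -0.006,"dz": -0.003,"yaw": 0},
    {"dx": -0.006,"dy": -0.006,"dz": -0.003,"yaw": 0},
  ],
)

```text
t: 8.8
eef_pos: [601.6, -353.3, 120.6]
tcp_rot: [-3.142, 0.0, 0.102]
ft_force: [0.9, 0.8, -0.1]
opening: 0.0
grip_force: 0.4
```

arm_command(
  deltas=[
    {"dx": -0.006,"dy": -0.006,"dz": -0.003,"yaw": 0},
    {"dx": -0.006,"dy": -0.005,"dz": -0.003,"yaw": 0},
    {"dx": -0.005,"dy": -0.003,"dz": -0.002,"yaw": 0},
    {"dx": -0.005,"dy": -0.002,"dz": -0.002,"yaw": 0},
  ],
)

```text
t: 9.2
eef_pos: [583.8, -367.8, 112.3]
tcp_rot: [3.141, -0.009, 0.101]
ft_force: [31.2, 20.6, 11.9]
opening: 0.006
grip_force: 17.6
```

arm_command(
  deltas=[
    {"dx": 0.012,"dy": 0.004,"dz": 0.005,"yaw": 0},
    {"dx": 0.01,"dy": 0,"dz": 0.02,"yaw": 0},
    {"dx": 0,"dy": 0,"dz": 0.04,"yaw": 0},
    {"dx": 0,"dy": 0,"dz": 0.05,"yaw": 0},
    {"dx": -0.03,"dy": 0,"dz": 0.04,"yaw": 0},
    {"dx": -0.04,"dy": -0.02,"dz": 0.02,"yaw": 0},
    {"dx": -0.04,"dy": -0.02,"dz": 0,"yaw": 0},
    {"dx": -0.03,"dy": 0,"dz": 0,"yaw": 0},
    {"dx": 0,"dy": 0,"dz": 0,"yaw": 0},
  ],
  gripper=0.0951,
)

```text
t: 10.1
eef_pos: [459.1, -405.5, 286.6]
tcp_rot: [3.141, 0.001, 0.1]
ft_force: [-0.1, -0.8, 0.4]
opening: 0.709
grip_force: 0.0
```

Run:
```python
from h import *
s=state();print(s["eef_pos"],s["joints"].round(4).tolist())
f,n,up,left=face()
for cam in("top","side"):
    im=shot(cam,"g"); W=world(im); np.save(f"Wg_{cam}.npy",W); F=np.stack([(W-f)@up,(W-f)@left,(W-f)@n],-1)
    q=F[(F[...,2]>42)&(F[...,2]<75)&(abs(F[...,0])<90)&(F[...,1]>-20)&(F[...,1]<100)&(im["color"].max(2)<70)]
    print(cam,len(q),cv2.minAreaRect(q[:,:2].astype(np.float32)) if len(q)>3 else '')
    q=F[(F[...,2]>15)&(F[...,2]<60)&(F[...,0]>-85)&(F[...,0]<60)&(F[...,1]<-40)&(F[...,1]>-180)]
    print("post",len(q),np.median(q,0) if len(q) else '')
# lamp / carriage profile
W=np.load("Wg_top.npy"); m=(W[...,0]>690)&(W[...,0]<880)&(W[...,1]>120)&(W[...,1]<300)&(W[...,2]>60)
q=W[m]
for z in range(60,330,15):
    k=q[(q[:,2]>=z)&(q[:,2]<z+15)]
    if len(k): print("top",z,len(k),k[:,:2].min(0).round(),k[:,:2].max(0).round())
W=np.load("Wg_side.npy"); m=(W[...,0]>690)&(W[...,0]<880)&(W[...,1]>120)&(W[...,1]<300)&(W[...,2]>60)
q=W[m]
for z in range(60,330,15):
    k=q[(q[:,2]>=z)&(q[:,2]<z+15)]
    if len(k): print("side",z,len(k),k[:,:2].min(0).round(),k[:,:2].max(0).round())
a=cv2.imread("pics/g_side.png")[140:300,130:350]; b=cv2.imread("pics/g_top.png")[85:225,170:390]
cv2.imwrite("pics/g1.png",np.vstack([cv2.resize(a,(440,320),interpolation=3),cv2.resize(b,(440,280),interpolation=3)]))
```

```text
[ 459.09771742 -405.53449245  286.64612919] [-0.8309, 0.3998, 1.4668, -0.0009, 1.2749, 0.6404]
top 149 ((21.996597290039062, 37.156036376953125), (81.840576171875, 19.606428146362305), 82.0338363647461)
post 29 [ -37.77688399 -132.20398384   41.30429966]
side 77 ((19.630447387695312, 43.383541107177734), (79.19126892089844, 15.21247386932373), 78.69207763671875)
post 0 
top 105 7 [749. 160.] [834. 264.]
top 120 88 [742. 153.] [855. 267.]
top 135 282 [743. 155.] [857. 265.]
top 150 234 [756. 164.] [850. 256.]
top 165 62 [745. 176.] [830. 241.]
top 180 63 [736. 183.] [799. 228.]
top 195 75 [774. 184.] [826. 235.]
top 210 152 [773. 186.] [826. 235.]
side 60 1 [690. 232.] [690. 232.]
side 105 12 [747. 220.] [801. 273.]
side 120 84 [742. 198.] [832. 274.]
side 135 112 [755. 160.] [851. 270.]
side 150 132 [755. 171.] [835. 263.]
side 165 70 [690. 195.] [816. 269.]
side 180 104 [713. 188.] [808. 238.]
side 195 65 [690. 196.] [815. 270.]
side 210 97 [775. 191.] [828. 238.]
```

View pics/g1.png

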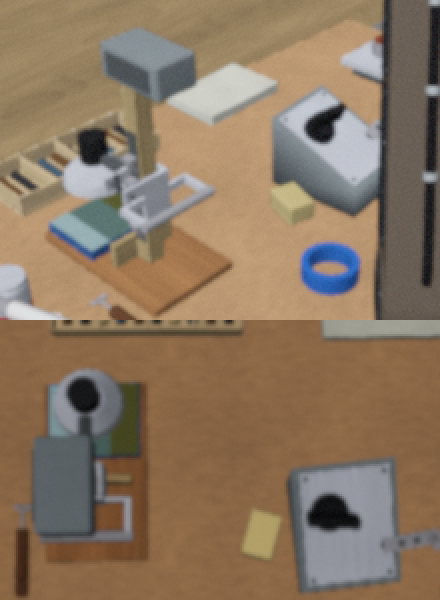

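Run:
```python
from h import *
D=[([-1.26862583,.491569783,1.55946,0,1.091675],[247.788,-573.4957,196.3516]),([-.4368,.5187,1.3269,0,1.3013],[637.8877,-225.14,263.71]),([-.485373757,.619750958,1.49144494,0,1.03036],[624.3417,-254.794,136.3937]),([-.8309,.3998,1.4668,0,1.2749],[459.0977,-405.5345,286.6461])]
A=[];b=[]
for q,p in D:
    l=-np.sin(q[0])*p[0]+np.cos(q[0])*p[1]; r=np.cos(q[0])*p[0]+np.sin(q[0])*p[1]
    s=q[1]+q[2]; print("lat",l,"r",r,"sum",s+q[4])
    A+=[[np.sin(q[1]),np.sin(s),np.cos(s),1,0],[np.cos(q[1]),np.cos(s),-np.sin(s),0,1]]; b+=[r,p[2]]
A=np.array(A);b=np.array(b)
for cols in([0,1,2,3,4],[0,1,2,4],[0,1,4],[0,1,3,4]):
    x,res,_,sv=np.linalg.lstsq(A[:,cols],b,rcond=None); print(cols,x.round(1),(A[:,cols]@x-b).round(1))
W=np.load("Wg_top.npy"); s=state(); q1=s["joints"][0]
R=W[...,0]*np.cos(q1)+W[...,1]*np.sin(q1); L=-np.sin(q1)*W[...,0]+np.cos(q1)*W[...,1]
for r in range(-50,750,40):
    m=(abs(R-r)<20)&(L>-150)&(L<250)&(W[...,2]>330)
    if m.sum()>5:
        z=W[...,2][m]; top=np.percentile(z,95); k=z>top-60
        print("r",r,"zmax",round(top),"lat all",L[m].min().round(),L[m].max().round(),"lat near top",L[m][k].min().round(),L[m][k].max().round(), "z5",np.percentile(z,5).round())
```

```text
lat 65.89308051749819 r 621.2522135191186 sum 3.142704783
lat 65.85172863948063 r 673.2401408461042 sum 3.1469
lat 65.91428436458926 r 671.101965361147 sum 3.141555898
lat 65.6453463584105 r 609.0317047059408 sum 3.1414999999999997
[0, 1, 2, 3, 4] [580.8 410.1  37.5   1.2 -93.1] [ 0.4 -0.2  0.3  0.2 -0.3  0.1 -0.5 -0.2]
[0, 1, 2, 4] [581.7 410.9  37.6 -93.5] [ 0.3 -0.2  0.4  0.3 -0.2 -0.  -0.5 -0.1]
[0, 1, 4] [546.1 413.9 -95.8] [ 3.6 -1.9 -4.2  2.5  1.  -0.6 -0.6 -0. ]
[0, 1, 3, 4] [543.8 411.7   3.1 -94.6] [ 3.7 -1.7 -4.2  2.2  0.9 -0.1 -0.4 -0.3]
r -50 zmax 349 lat all 191.0 201.0 lat near top 191.0 201.0 z5 334.0
r -10 zmax 412 lat all 141.0 250.0 lat near top 141.0 250.0 z5 333.0
r 30 zmax 504 lat all 141.0 250.0 lat near top 143.0 249.0 z5 403.0
r 70 zmax 601 lat all 144.0 250.0 lat near top 144.0 248.0 z5 488.0
r 110 zmax 677 lat all 143.0 250.0 lat near top 143.0 250.0 z5 582.0
r 150 zmax 754 lat all -7.0 250.0 lat near top -7.0 250.0 z5 675.0
r 190 zmax 795 lat all -11.0 250.0 lat near top -11.0 250.0 z5 760.0
r 230 zmax 800 lat all -10.0 250.0 lat near top -10.0 250.0 z5 792.0
r 270 zmax 794 lat all -10.0 250.0 lat near top -10.0 250.0 z5 758.0
r 310 zmax 761 lat all 5.0 247.0 lat near top 5.0 247.0 z5 715.0
r 350 zmax 739 lat all -0.0 129.0 lat near top -0.0 129.0 z5 698.0
r 390 zmax 721 lat all 1.0 129.0 lat near top 1.0 128.0 z5 679.0
r 430 zmax 703 lat all 3.0 126.0 lat near top 3.0 126.0 z5 662.0
r 470 zmax 683 lat all 4.0 127.0 lat near top 4.0 127.0 z5 624.0
r 510 zmax 665 lat all 3.0 127.0 lat near top 3.0 127.0 z5 612.0
r 550 zmax 645 lat all 2.0 146.0 lat near top 2.0 126.0 z5 422.0
r 590 zmax 632 lat all 1.0 136.0 lat near top 1.0 132.0 z5 427.0
r 630 zmax 623 lat all 2.0 131.0 lat near top 2.0 131.0 z5 595.0
r 670 zmax 597 lat all 9.0 125.0 lat near top 9.0 125.0 z5 572.0
```

arm_command(
  deltas=[
    {"dx": 0.03,"dy": 0.03,"dz": 0.02,"yaw": -5.7},
    {"dx": 0.032,"dy": 0.032,"dz": 0.02,"yaw": 0},
    {"dx": 0.032,"dy": 0.032,"dz": 0,"yaw": 0},
    {"dx": 0.032,"dy": 0.032,"dz": 0,"yaw": 0},
    {"dx": 0.032,"dy": 0.032,"dz": 0,"yaw": 0},
    {"dx": 0.032,"dy": 0.032,"dz": 0,"yaw": 0},
    {"dx": 0.032,"dy": 0.032,"dz": 0,"yaw": 0},
    {"dx": 0.032,"dy": 0.032,"dz": 0,"yaw": 0},
    {"dx": 0.032,"dy": 0.032,"dz": 0,"yaw": 0},
    {"dx": 0.032,"dy": 0.032,"dz": 0,"yaw": 0},
    {"dx": 0.023,"dy": 0.032,"dz": 0,"yaw": 0},
    {"dx": 0,"dy": 0.045,"dz": 0,"yaw": 0},
    {"dx": 0,"dy": 0.045,"dz": 0,"yaw": 0},
    {"dx": 0,"dy": 0.045,"dz": 0,"yaw": 0},
    {"dx": 0,"dy": 0.045,"dz": 0,"yaw": 0},
    {"dx": 0,"dy": 0.045,"dz": 0,"yaw": 0},
    {"dx": 0,"dy": 0.04,"dz": 0,"yaw": 0},
    {"dx": 0,"dy": 0,"dz": 0,"yaw": 0},
  ],
)

```text
t: 12.0
eef_pos: [802.4, 217.5, 324.3]
tcp_rot: [-3.141, 0.001, 0.01]
ft_force: [-1.0, 0.1, 0.4]
opening: 1.002
grip_force: 0.0
```

Run:
```python
from h import *
s=state();print(s["eef_pos"],s["joints"].round(4).tolist(),s["tcp_rot"])
shot("top","k");c=shot("side","k")
a=c["color"][20:300,130:430,::-1]
cv2.imwrite("pics/k1.png",cv2.resize(a,(640,598),interpolation=3))
```

```text
[802.40136681 217.51277992 324.26005595] [0.185, 0.7875, 0.6713, 0.0009, 1.6839, 1.7461] [-3.14090548e+00  1.28719554e-03  9.84019836e-03]
```

View pics/k1.png

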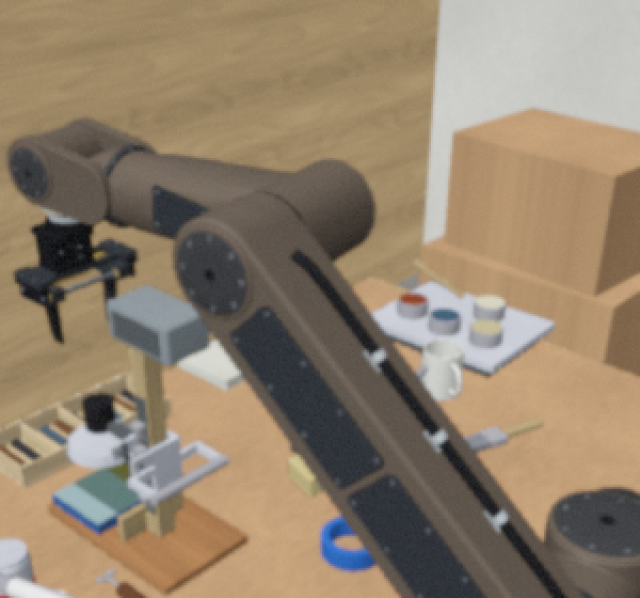

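Run:
```python
from h import *
q1=state()["joints"][0]
for cam in("top","side"):
    W=world(pickle.load(open(f"k_{cam}.pkl","rb")))
    R=W[...,0]*np.cos(q1)+W[...,1]*np.sin(q1); L=-np.sin(q1)*W[...,0]+np.cos(q1)*W[...,1]
    for r in range(440,920,30):
        m=(abs(R-r)<8)&(L>-20)&(L<150)&(W[...,2]>455)
        if m.sum()>4:
            z=W[...,2][m];l=L[m]; print(cam,r,"z",z.min().round(),np.percentile(z,97).round(),"lat",l.min().round(),l.max().round(),"lat of zmin",l[z.argmin()].round())
```

```text
top 440 z 590.0 670.0 lat -10.0 150.0 lat of zmin -10.0
top 470 z 608.0 661.0 lat -7.0 150.0 lat of zmin -7.0
top 500 z 596.0 659.0 lat 6.0 130.0 lat of zmin 7.0
top 530 z 579.0 658.0 lat 6.0 133.0 lat of zmin 6.0
top 560 z 582.0 657.0 lat 6.0 133.0 lat of zmin 6.0
top 590 z 585.0 656.0 lat 7.0 133.0 lat of zmin 8.0
top 620 z 595.0 656.0 lat 10.0 129.0 lat of zmin 10.0
top 650 z 608.0 654.0 lat 12.0 127.0 lat of zmin 14.0
top 680 z 604.0 653.0 lat 16.0 123.0 lat of zmin 17.0
top 710 z 575.0 652.0 lat 8.0 131.0 lat of zmin 11.0
top 740 z 564.0 652.0 lat 8.0 132.0 lat of zmin 8.0
top 770 z 564.0 658.0 lat 8.0 131.0 lat of zmin 115.0
top 800 z 455.0 660.0 lat -16.0 134.0 lat of zmin 60.0
top 830 z 455.0 662.0 lat -20.0 136.0 lat of zmin 10.0
top 860 z 623.0 653.0 lat 6.0 132.0 lat of zmin 6.0
side 440 z 663.0 668.0 lat -1.0 146.0 lat of zmin 64.0
side 470 z 648.0 659.0 lat 31.0 121.0 lat of zmin 115.0
side 500 z 630.0 656.0 lat 35.0 131.0 lat of zmin 131.0
side 530 z 612.0 655.0 lat 28.0 137.0 lat of zmin 131.0
side 560 z 590.0 654.0 lat 38.0 135.0 lat of zmin 134.0
side 590 z 566.0 654.0 lat 32.0 135.0 lat of zmin 117.0
side 620 z 563.0 653.0 lat 32.0 132.0 lat of zmin 114.0
side 650 z 564.0 651.0 lat 32.0 130.0 lat of zmin 112.0
side 680 z 566.0 650.0 lat 57.0 127.0 lat of zmin 109.0
side 710 z 543.0 649.0 lat 7.0 135.0 lat of zmin 77.0
side 740 z 560.0 648.0 lat 12.0 133.0 lat of zmin 129.0
side 770 z 561.0 652.0 lat 10.0 135.0 lat of zmin 125.0
side 800 z 455.0 655.0 lat -19.0 148.0 lat of zmin 48.0
side 830 z 455.0 661.0 lat -19.0 149.0 lat of zmin 6.0
side 860 z 459.0 649.0 lat 23.0 150.0 lat of zmin 114.0
```

Run:
```python
from h import *
for cam in("top","side"):
    W=world(pickle.load(open(f"k_{cam}.pkl","rb")))
    D=W-np.array([802.4,217.5,358.])
    m=(abs(D[...,0])<75)&(abs(D[...,1])<130)&(D[...,2]>-40)&(D[...,2]<230)
    q=D[m]
    for z in range(-40,230,10):
        k=q[(q[:,2]>=z)&(q[:,2]<z+10)]
        if len(k)>2: print(cam,z,len(k),"x",np.percentile(k[:,0],[3,97]).round(),"y",np.percentile(k[:,1],[3,97]).round())
```

```text
top 70 86 x [-35. -22.] y [-78.  51.]
top 80 53 x [-35.  15.] y [-74.  55.]
top 90 103 x [-34.  30.] y [-89.  44.]
top 100 269 x [-33.  32.] y [-90.  37.]
top 110 21 x [-26.   4.] y [-74.  29.]
top 150 22 x [-35. -27.] y [-21.  43.]
top 160 35 x [-37. -18.] y [-32.  44.]
top 170 8 x [-36. -21.] y [-30. -11.]
top 180 6 x [-39. -32.] y [-23.  19.]
top 190 23 x [-40. -24.] y [-32.  13.]
top 200 26 x [-71. -29.] y [-71.  36.]
top 210 58 x [-65. -24.] y [-74.  34.]
top 220 14 x [-73. -38.] y [-76.  37.]
side -20 9 x [-11.  12.] y [-28.  50.]
side -10 15 x [-12.  12.] y [-50.  52.]
side 0 14 x [-13.  12.] y [-51.  53.]
side 10 22 x [-16.  12.] y [-51.  55.]
side 20 23 x [-13.  17.] y [-54.  57.]
side 30 36 x [-13.  10.] y [-58.  57.]
side 40 29 x [-11.  11.] y [-60.  58.]
side 50 17 x [-15.   9.] y [-59.  54.]
side 60 55 x [-35.  29.] y [-76.  81.]
side 70 164 x [-36.  21.] y [-77.  80.]
side 80 132 x [-37.  20.] y [-81.  86.]
side 90 151 x [-36.  22.] y [-84.  87.]
side 100 304 x [-35.  30.] y [-88.  87.]
side 110 85 x [-27.  16.] y [-16.  49.]
side 120 74 x [-26.  20.] y [-13.  48.]
side 130 81 x [-24.  20.] y [-17.  49.]
side 140 54 x [-26.  18.] y [-18.  49.]
side 150 90 x [-36.  25.] y [-12.  49.]
side 160 106 x [-37.  29.] y [-10.  47.]
side 170 55 x [-35.   7.] y [ 2. 33.]
side 180 16 x [-27.  -2.] y [15. 35.]
side 190 14 x [-26.  11.] y [31. 39.]
side 200 24 x [-70. -10.] y [44. 57.]
side 210 60 x [-69.  10.] y [46. 62.]
side 220 67 x [-73.  19.] y [45. 64.]
```

Run:
```python
from h import *
for cam in("top","side"):
    W=np.load(f"Wg_{cam}.npy")
    q=W[(W[...,0]>545)&(W[...,0]<625)&(W[...,1]>110)&(W[...,1]<310)&(W[...,2]>135)&(W[...,2]<195)]
    b=q[q[:,0]<588]
    print(cam,len(q),"x",np.percentile(b[:,0],[5,50,95]).round(),"y",np.percentile(q[:,1],[1,99]).round(),"z",np.percentile(b[:,2],[5,50,95]).round())
    q=W[(W[...,0]>380)&(W[...,0]<640)&(W[...,1]>-120)&(W[...,1]<100)&(W[...,2]>15)&(W[...,2]<60)]
    for lo,hi in((380,500),(500,640)):
        k=q[(q[:,0]>lo)&(q[:,0]<hi)]; print(" obj",k.min(0).round(),k.max(0).round())
```

```text
top 208 x [565. 571. 581.] y [135. 279.] z [162. 170. 177.]
 obj [383. -38.  15.] [462.  65.  49.]
 obj [ 504. -114.   15.] [631.  80.  54.]
side 322 x [565. 571. 581.] y [135. 281.] z [160. 170. 175.]
 obj [381. -40.  15.] [460.  70.  42.]
 obj [ 543. -115.   15.] [630. -42.  48.]
```

arm_command(
  deltas=[
    {"dx": 0,"dy": -0.045,"dz": 0,"yaw": 0},
    {"dx": 0,"dy": -0.045,"dz": 0,"yaw": 0},
    {"dx": 0,"dy": -0.045,"dz": 0,"yaw": 0},
    {"dx": 0,"dy": -0.045,"dz": 0,"yaw": 0},
    {"dx": -0.03,"dy": -0.017,"dz": 0,"yaw": -0.5},
    {"dx": -0.045,"dy": 0,"dz": 0,"yaw": 0},
    {"dx": -0.045,"dy": 0,"dz": 0,"yaw": 0},
    {"dx": -0.045,"dy": 0,"dz": 0,"yaw": 0},
    {"dx": -0.045,"dy": 0,"dz": 0,"yaw": 0},
    {"dx": -0.017,"dy": 0,"dz": 0,"yaw": 0},
    {"dx": 0,"dy": 0,"dz": -0.04,"yaw": 0},
    {"dx": 0,"dy": 0,"dz": -0.04,"yaw": 0},
    {"dx": 0,"dy": 0,"dz": -0.04,"yaw": 0},
    {"dx": 0,"dy": 0,"dz": -0.04,"yaw": 0},
    {"dx": 0,"dy": 0,"dz": 0,"yaw": 0},
  ],
  gripper=0,
)

```text
t: 13.6
eef_pos: [574.0, 12.3, 161.8]
tcp_rot: [-3.141, 0.008, -0.007]
ft_force: [-0.4, -0.6, -0.3]
opening: 0.005
grip_force: 0.0
```

arm_command(
  deltas=[
    {"dx": 0,"dy": 0,"dz": -0.04,"yaw": 0},
    {"dx": 0,"dy": 0,"dz": -0.04,"yaw": 0},
    {"dx": 0,"dy": 0,"dz": -0.035,"yaw": 0},
    {"dx": 0,"dy": 0,"dz": -0.025,"yaw": 0},
    {"dx": 0,"dy": 0,"dz": -0.012,"yaw": 0},
    {"dx": 0,"dy": 0,"dz": 0,"yaw": 0},
    {"dx": 0,"dy": 0,"dz": 0,"yaw": 0},
  ],
)

```text
t: 14.3
eef_pos: [577.3, 12.7, 15.5]
tcp_rot: [3.141, -0.002, -0.006]
ft_force: [0.1, 1.2, -0.6]
opening: 0.005
grip_force: 0.0
```

Run:
```python
from h import *
s=state();p=s["eef_pos"];print(p,s["ft_force"])
c=shot("side","m");W=world(c);D=W-p
m=(abs(D[...,0])<75)&(abs(D[...,1])<100)&(D[...,2]>60)&(D[...,2]<230)
q=D[m]
for z in range(60,230,8):
    k=q[(q[:,2]>=z)&(q[:,2]<z+8)]
    if len(k)>2: print(z,len(k),"x",np.percentile(k[:,0],[3,97]).round(),"y",np.percentile(k[:,1],[3,97]).round())
```

```text
[577.30680294  12.7398613   15.48904782] [ 0.14195847  1.23977524 -0.5989148 ]
60 14 x [-13.  10.] y [-12.  12.]
68 15 x [-17.   0.] y [-8. 14.]
76 7 x [-14.  -6.] y [-7. 14.]
92 25 x [-34.  31.] y [-80.  83.]
100 67 x [-39.  30.] y [-78.  84.]
108 111 x [-36.  24.] y [-77.  82.]
116 78 x [-38.  26.] y [-78.  87.]
124 66 x [-36.  18.] y [-82.  89.]
132 248 x [-33.  26.] y [-87.  90.]
140 92 x [-34.  25.] y [-79.  88.]
148 47 x [-26.  14.] y [-9. 51.]
156 40 x [-26.  17.] y [-14.  52.]
164 43 x [-26.  14.] y [-15.  51.]
172 22 x [-27.  12.] y [-5. 53.]
180 38 x [-35.  21.] y [-1. 52.]
188 75 x [-38.  28.] y [-8. 52.]
196 75 x [-39.  26.] y [-17.  50.]
204 52 x [-37.  20.] y [-26.  37.]
212 24 x [-34.  -3.] y [-3. 33.]
220 27 x [-42.   7.] y [-19.  41.]
228 10 x [-39.   2.] y [-20.  41.]
```

arm_command(
  deltas=[
    {"dx": -0.003,"dy": 0,"dz": -0.006,"yaw": 0},
    {"dx": 0,"dy": 0,"dz": -0.006,"yaw": 0},
    {"dx": 0,"dy": 0.01,"dz": 0,"yaw": 0},
    {"dx": 0,"dy": 0.015,"dz": 0,"yaw": 0},
    {"dx": 0,"dy": 0.015,"dz": 0,"yaw": 0},
    {"dx": 0,"dy": 0.01,"dz": 0,"yaw": 0},
    {"dx": 0,"dy": 0.01,"dz": 0,"yaw": 0},
    {"dx": 0,"dy": 0,"dz": 0,"yaw": 0},
  ],
)

```text
t: 15.15
eef_pos: [573.2, 74.6, 1.9]
tcp_rot: [3.142, -0.0, -0.004]
ft_force: [0.6, -0.2, -1.0]
opening: 0.003
grip_force: 0.0
```

Run:
```python
from h import *
s=state();p=s["eef_pos"];print(p,s["ft_force"])
c=shot("side","o");a=c["color"][140:300,150:330,::-1]
cv2.imwrite("pics/o1.png",cv2.resize(a,(675,600),interpolation=3))
```

```text
[573.15776031  74.62672719   1.91545881] [ 0.60538448 -0.15099083 -1.02090801]
```

View pics/o1.png

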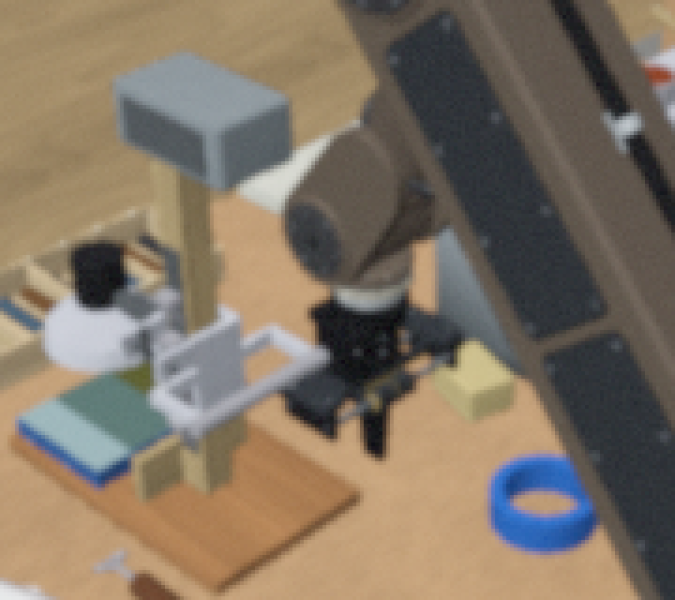

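Ledge of the gripper's rail lies under the bar's end (o1 ≈ 310,380); the wrist clears the box. Lift gently.

arm_command(
  deltas=[
    {"dx": 0,"dy": 0,"dz": 0.005,"yaw": 0},
    {"dx": 0,"dy": 0,"dz": 0.004,"yaw": 0},
    {"dx": 0,"dy": 0,"dz": 0.003,"yaw": 0},
    {"dx": 0,"dy": 0,"dz": 0.003,"yaw": 0},
    {"dx": 0,"dy": 0,"dz": 0.002,"yaw": 0},
  ],
)

```text
t: 15.7
eef_pos: [573.2, 72.7, 18.8]
tcp_rot: [3.141, 0.0, -0.006]
ft_force: [2.9, -1.8, -8.2]
opening: 0.005
grip_force: 0.0
```

```bash
cat >> h.py <<'E'
def bar():
    # carriage shift vs picture g, on lamp cap top and on the bar (side view)
    W0=np.load("Wg_side.npy"); W=world(shot("side","z"))
    def top(W): 
        q=W[(W[...,0]>775)&(W[...,0]<825)&(W[...,1]>190)&(W[...,1]<232)&(W[...,2]>150)]; return np.percentile(q[:,2],[80,90,95])
    def b(W):
        q=W[(W[...,0]>560)&(W[...,0]<588)&(W[...,1]>180)&(W[...,1]<270)&(W[...,2]>130)&(W[...,2]<300)]; return np.median(q[:,2]),len(q)
    s=state(); print("cap",(top(W)-top(W0)).round(1),"bar",b(W0),b(W),"eef",s["eef_pos"].round(1),"f",s["ft_force"].round(1))
E
python3 -c "
from h import *
bar()"
```

```text
cap [1.6 1.7 1.6] bar (np.float64(169.80836089358667), 128) (np.float64(171.78407350279758), 131) eef [573.3  72.7  18.9] f [ 2.1 -2.1 -7.5]
```

arm_command(
  deltas=[
    {"dx": 0,"dy": 0,"dz": 0.004,"yaw": 0},
    {"dx": 0,"dy": 0,"dz": 0.004,"yaw": 0},
    {"dx": 0,"dy": 0,"dz": 0.004,"yaw": 0},
    {"dx": 0,"dy": 0,"dz": 0.004,"yaw": 0},
    {"dx": 0,"dy": 0,"dz": 0.004,"yaw": 0},
    {"dx": 0,"dy": 0,"dz": 0.004,"yaw": 0},
    {"dx": 0,"dy": 0,"dz": 0.004,"yaw": 0},
    {"dx": 0,"dy": 0,"dz": 0.004,"yaw": 0},
    {"dx": 0,"dy": 0,"dz": 0.004,"yaw": 0},
    {"dx": 0,"dy": 0,"dz": 0.004,"yaw": 0},
    {"dx": 0,"dy": 0,"dz": 0.004,"yaw": 0},
    {"dx": 0,"dy": 0,"dz": 0.003,"yaw": 0},
    {"dx": 0,"dy": 0,"dz": 0.003,"yaw": 0},
    {"dx": 0,"dy": 0,"dz": 0,"yaw": 0},
  ],
)

```text
t: 17.15
eef_pos: [573.2, 73.3, 69.3]
tcp_rot: [-3.142, -0.0, -0.006]
ft_force: [-1.5, -2.9, -7.4]
opening: 0.003
grip_force: 0.0
```

```bash
python3 -c "
from h import *
bar()"
```

```text
cap [51.6 51.8 51.6] bar (np.float64(169.80836089358667), 128) (np.float64(222.01169086870152), 135) eef [573.2  73.2  69.1] f [-1.6 -2.1 -8.1]
```

arm_command(
  deltas=[
    {"dx": 0,"dy": 0,"dz": 0.003,"yaw": 0},
    {"dx": 0,"dy": 0,"dz": 0,"yaw": 0},
    {"dx": 0,"dy": 0,"dz": -0.002,"yaw": 0},
    {"dx": 0,"dy": 0,"dz": -0.002,"yaw": 0},
    {"dx": 0,"dy": 0,"dz": -0.002,"yaw": 0},
    {"dx": 0,"dy": 0,"dz": -0.002,"yaw": 0},
    {"dx": 0,"dy": 0,"dz": -0.002,"yaw": 0},
    {"dx": 0,"dy": 0,"dz": -0.002,"yaw": 0},
    {"dx": 0,"dy": 0,"dz": -0.002,"yaw": 0},
    {"dx": 0,"dy": 0,"dz": 0,"yaw": 0},
  ],
)

```text
t: 18.2
eef_pos: [573.5, 73.1, 58.0]
tcp_rot: [-3.142, -0.001, -0.006]
ft_force: [-1.1, 0.6, -0.0]
opening: 0.009
grip_force: 0.0
```

```bash
python3 -c "
from h import *
bar()"
```

```text
cap [44.6 44.8 44.7] bar (np.float64(169.80836089358667), 128) (np.float64(215.47348402825048), 136) eef [573.5  73.1  58.1] f [-0.3  0.7 -0. ]
```

Pawl holds (+44.7 mm, no load on the tool). Retreat.

arm_command(
  deltas=[
    {"dx": 0,"dy": 0,"dz": -0.004,"yaw": 0},
    {"dx": 0,"dy": 0,"dz": -0.004,"yaw": 0},
    {"dx": 0,"dy": -0.01,"dz": 0,"yaw": 0},
    {"dx": 0,"dy": -0.02,"dz": 0,"yaw": 0},
    {"dx": 0,"dy": -0.02,"dz": 0,"yaw": 0},
    {"dx": 0,"dy": -0.015,"dz": 0,"yaw": 0},
    {"dx": 0,"dy": 0,"dz": 0.03,"yaw": 0},
    {"dx": 0,"dy": 0,"dz": 0.04,"yaw": 0},
    {"dx": 0,"dy": 0,"dz": 0.03,"yaw": 0},
    {"dx": 0,"dy": 0,"dz": 0,"yaw": 0},
    {"dx": 0,"dy": 0,"dz": 0,"yaw": 0},
  ],
)

```text
t: 19.35
eef_pos: [573.2, 7.7, 150.1]
tcp_rot: [3.141, -0.001, -0.006]
ft_force: [-0.9, 0.5, -0.6]
opening: 0.003
grip_force: 0.0
```

```bash
python3 -c "
from h import *
bar(); print(job_done())"
```

```text
cap [44.5 44.6 44.4] bar (np.float64(169.80836089358667), 128) (np.float64(214.62950349359357), 133) eef [572.8   7.8 149.2] f [0.1 0.4 0.1]
the job is handed in; nothing more can be done
None
```

The job is handed in at about 19 s, result not reported back: isolator off (about 1.39 rad), hasp out (about 1.46 rad), lamp up 44.5 mm by camera and on its pawl; I lifted the bar with a ledge on the gripper's body because moves cannot tilt the tool, the arm touches nothing, and I did not re-measure the bystanders.

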